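# Level the packing bench scale

### The job

Level the packing scale: press the latch pad on the platform so that the sprung cover over the two level vials pops open by itself (do not touch the cover at any time), then turn the two raked foot screws at the front corners, one after the other, until the white bubble in each vial lies centred between its two black lines. Let go, leave the cover open, and leave the other things on the bench where they are.

Things in the scene. Friction and masses are not known exactly. Their poses are not given: they have to be found in the camera images.
- scale: bench scale: steel platform 210 (x) x 330 (y) mm, top 60 mm above the table, on a fixed rear foot and two raked foot screws at the front corners. Origin on the table below the middle of the cover; x to its rear, y to its left, z up; front faces the robot, yaw within 0.3 rad. A black read-out head stands at its rear right (x 72, y -120 mm), 145 mm high. The platform tilts under 4 degrees.
- knob_left_mid (a point): centre of the left (+y) foot screw's head: black fluted round knob, 48 mm across, 30 mm high along its axis, 20 mm free shaft below. Site z = screw axis, out of the free end; it leans 30 degrees from vertical to the scale's front (-x). Turning it clockwise, seen from the free end, moves its bubble 10 mm per rad along (-0.71, +0.71) in the scale's frame (towards this screw); anticlockwise the opposite way. Friction 0.1 N m; stays as left.
- knob_right_mid (a point): centre of the right (-y) foot screw's head: black fluted round knob, 48 mm across, 30 mm high along its axis, 20 mm free shaft below. Site z = screw axis, out of the free end; it leans 30 degrees from vertical to the scale's front (-x). Turning it clockwise, seen from the free end, moves its bubble 10 mm per rad along (-0.71, -0.71) in the scale's frame (towards this screw); anticlockwise the opposite way. Friction 0.1 N m; stays as left.
- latch_pad (a point): middle of the top face of the latch's press pad: ribbed steel rocker plate 36 (x) x 56 (y) mm between the knobs, just in front of the cover. Pressing it down here by about 5 mm (2 to 5 N; it stops at about 7.5 mm) draws the latch's nose off the cover's front edge; it springs back when let go.
- cover (a joint): angle of the sprung cover over the two vials: grey plate 106 x 120 mm, top 93 mm above the table, hinged along its rear edge (x = +53 mm in the scale's frame). 0 shut; 2.75 rad open, lying back over the scale's rear. Once the latch lets go its spring throws it open within about 1 s and holds it; the front edge swings up and rearwards.
- cover_edge (a point): middle of the cover's free front edge, 4 mm behind the latch pad's rear edge when shut
- vial_left_mid (a point): centre of the left screw's level vial under the cover: green tube 54 mm long, 16 mm wide, at x 0, y +27 mm, 80 mm above the table, lying along (-0.71, +0.71) in the scale's frame, so pointing to the left screw; two black lines across it, 19 mm apart, 9.5 mm either side of this point.
- vial_right_mid (a point): the same for the right screw: at x 0, y -27 mm, 80 mm above the table, lying along (-0.71, -0.71), so pointing to the right screw.
- bubble_left_mid (a point): centre of the bubble in the left vial, white, 13 mm long, hidden while the cover is shut. It slides along its tube to the higher end and is at vial_left_mid when level. Only the left screw moves it; at the start that screw is at most 1.7 rad from level; stops lie 1.9 rad either side.
- bubble_right_mid (a point): centre of the bubble in the right vial, white, 13 mm long, hidden while the cover is shut. It slides along its tube to the higher end and is at vial_right_mid when level. Only the right screw moves it; at the start that screw is at most 1.7 rad from level; stops lie 1.9 rad either side.
- carton_mid (a point): bystander, to be left alone: small closed cardboard box, 100 x 75 x 60 mm; the point is its centre
- tape_mid (a point): bystander, to be left alone: roll of brown tape lying flat, 100 mm across, 48 mm high; the point is its centre
- clamp_mid (a point): bystander, to be left alone: beige spring clamp lying flat, about 115 mm long, 22 mm high; the point is its centre
- glue_mid (a point): bystander, to be left alone: white bottle, 60 mm across, 150 mm high; the point is its centre
- tray_mid (a point): bystander, to be left alone: white open tray, 160 x 120 x 50 mm; the point is its centre
- blanks_mid (a point): bystander, to be left alone: stack of flat cardboard blanks, 200 x 140 x 30 mm; the point is its centre
- driver_mid (a point): bystander, to be left alone: screwdriver with black handle lying flat, 200 mm long; the point is its centre-line at the middle of its length

How it is judged:
On the way, in this order (a step that is already met when the one before it is completed fails the run):
1. the cover has sprung open (value of joint cover above 2.3 rad), for 0.2 s.
2. both bubbles lie between their lines (distance between bubble_left_mid and vial_left_mid below 0.0032 m and distance between bubble_right_mid and vial_right_mid below 0.0032 m), for 0.2 s.
At the end, for the whole second after the job is handed in: The cover is open (more than 2.3 rad), each of the two bubbles' centres is within 3.2 mm of its vial's centre (the bubble between the lines), and each bystander is within 30 mm of where it stood (all of step 2 and value of joint cover above 2.3 rad and distance of each of carton_mid, tape_mid, clamp_mid, glue_mid, tray_mid, blanks_mid, driver_mid from where it was at the start of the episode below 0.03 m); the robot touches nothing.
It fails at once if the robot touches the cover (more than 1 N) (contact force between cover and the fingers above 1 N or contact force between cover and the arm above 1 N).
It fails at once if a bystander is pushed more than 30 mm (distance of any of carton_mid, tape_mid, clamp_mid, glue_mid, tray_mid, blanks_mid, driver_mid from where it was at the start of the episode above 0.03 m).
It also fails if it takes over 58 s, if anything falls off the work surface, if the arm or the gripper's body presses on something with over 40 N, if the wrist force passes 120 N, or if a joint passes its speed limit or range.

### The arm

A 6-joint arm with a two-finger parallel gripper is mounted at the origin on the work surface. World frame = base frame: x ahead of the robot, y to its left, z up, the work surface at z = 0. Lengths are in m, angles in rad, forces in N, time in s.
With the tool pointing down it reaches from about 0.325 to 0.9 m from the base axis. Payload 3.5 kg.
Tool frame: the origin (TCP) lies on the front face of the gripper's body, between the roots of the fingers; the fingertips stand 73 mm ahead of it and the grasp point (between the pads) lies 54 mm ahead of it; y points along the fingers, x is the direction in which the jaws open and shut, and the axes are right-handed (so a half turn about y gives the same grasp; the last joint's range is limited). The gripper opens to 85 mm and grips with 20 to 120 N. Pads are 22 mm wide; open, the fingers measure 114 mm over their backs; the gripper's body (76 mm by 85 mm) begins 54 mm behind the grasp point. The pads swing forward as they close: fully open they stand 13 mm farther back than shut.
Start: joints at [-1.391, 0.276, -0.026, 1.268, 0, 1.467], TCP at [0.174, -0.6, 0.304] pointing down, gripper open.
Joint ranges: [-3.12, 3.12], [-0.85, 1.88], [-1.08, 1.24], [-1.95, 2.15], [-1.57, 1.53], [-3.14, 3.14]. Speed limits (rad/s): [2.57, 2.57, 3.14, 3.14, 3.14, 3.14].

### API

Orientations are given as [roll, pitch, yaw] about the fixed x, y, z axes, in that order (R = Rz(yaw) Ry(pitch) Rx(roll)).
In Python, from cell import r gives the robot as it stands.
- The arm moves only by the shell command python3 -m inch 'ROWS' [FORCE]. ROWS is JSON, a list that holds one entry, the list of rows, each a list of 7 numbers: the turn, a rotation vector about the tool's x, y, z in rad, then the shift along the tool's x, y, z in mm, then the closure in counts, from 0 (fully open) to 255 (shut). A call has 1 to 20 rows; each row is the pose to reach, as a shift and turn from the pose measured when the call began, along the tool's axes at that moment; what a row does not reach only later rows make up. A row lasts 1/8 s, in which the tool goes at most 62.5 mm and 10.7 degrees, less where a joint would pass 70% of its speed; a pose out of reach is approached as far as the arm can. A call with a gripper value outside its range is refused whole. The fingers move at their own pace and stop on an object; FORCE is the grip in N (left out, the last holds). Time passes only in rows, so rows that repeat a pose let the fingers close. It gives the time, the measured TCP pose, the force and the opening at its end, in the units of the state.
- r.observe(): the state, without advancing time (a new reading comes with each control period).
- r.read_camera(name): name is "scene" or "top" or "wrist"; returns a dict with "pixels" (480x640x3 uint8, red, green, blue), "intrinsics" (3x3 intrinsics, pixels), "position" and "orientation" of the camera in the world; the wrist camera has in their place "mount" (4x4, takes a point from camera to tool coordinates, whose origin is the TCP and whose axes are the tool frame's). Camera axes: x right, y down, z forward; pixel columns grow to the right and rows downward; lengths in m; the calibration is good to about 2 mm. A picture is of the moment at which its call begins: read the wrist's pose just before it. There is no depth.
- r.finish_job(): hands the job in, once; it reports no verdict.
The state is a dict: "time": time; "joint_pos": joint angles; "joint_velocities": joint speeds; "tau": joint torques, N m; "tcp_pos": TCP position; "tcp_rot": TCP orientation; "contact_force": force on the tool from outside, world axes, zero at the start; "torque": the same for the moment, N m; "opening": finger opening in m.
Only numpy, scipy, OpenCV 4.12 (cv2) and the standard library are available. Lean on these libraries where they do the work, as an engineer would, in place of code of your own. Each camera call takes 0.05 s, during which the arm holds its last target.

## Working session

There is one attempt and no reset: what is moved stays moved. The work goes in short steps, Python scripts to look and compute and a shell command to move; the robot and the scene stay as the last step left them, time stands still between calls to the robot, and variables do not carry over. Pictures are saved under pics/ and viewed, and the job is handed in when it is done.

```bash
ls; mkdir -p pics; python3 - <<'E'
from cell import r
import cv2,numpy as np
print(r.observe())
for n in("scene","top","wrist"):
    c=r.read_camera(n); cv2.imwrite(f"pics/{n}0.png",c["pixels"][:,:,::-1])
    print(n,{k:np.round(v,4).tolist() for k,v in c.items() if k!="pixels"})
E
```

```text
pics
{'time': 0.0, 'joint_pos': array([-1.39139422e+00,  2.77134226e-01, -2.79001026e-02,  1.26800553e+00,
       -3.55114725e-05,  1.46742457e+00]), 'joint_velocities': array([-0.00104531, -0.0010296 , -0.00181984,  0.00057316, -0.00083983,
        0.00087456]), 'tau': array([-3.88354365e-04, -4.45504475e+01,  2.95205516e+01,  1.63579581e-02,
       -1.15032221e-04,  1.12687076e-06]), 'tcp_pos': array([ 0.17427506, -0.59955739,  0.30274971]), 'tcp_rot': array([-1.57060014,  0.00223522, -1.28802221]), 'contact_force': array([-0.28860138,  0.85766019, -0.272741  ]), 'torque': array([ 0.01542042, -0.06830949,  0.02284584]), 'opening': 0.08555675156476006}
scene {'intrinsics': [[560.5688, 0.0, 317.7815], [0.0, 560.5688, 229.8291], [0.0, 0.0, 1.0]], 'position': [1.087, 0.8216, 1.5712], 'orientation': [-2.5492, -0.0021, 2.5038]}
top {'intrinsics': [[603.0566, 0.0, 315.5362], [0.0, 603.0566, 236.6292], [0.0, 0.0, 1.0]], 'position': [0.4257, -0.024, 1.5857], 'orientation': [-3.0961, 0.0145, -1.5825]}
wrist {'intrinsics': [[332.271, 0.0, 321.4303], [0.0, 332.271, 241.3746], [0.0, 0.0, 1.0]], 'mount': [[1.0, -0.0005, -0.0004, -0.0007], [0.0002, -0.2749, 0.9615, -0.0707], [-0.0006, -0.9615, -0.2749, 0.0708], [0.0, 0.0, 0.0, 1.0]]}
```

View pics/top0.png

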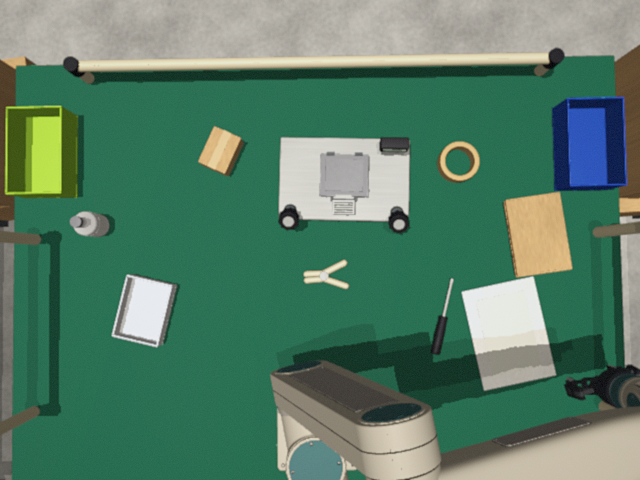

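View pics/scene0.png

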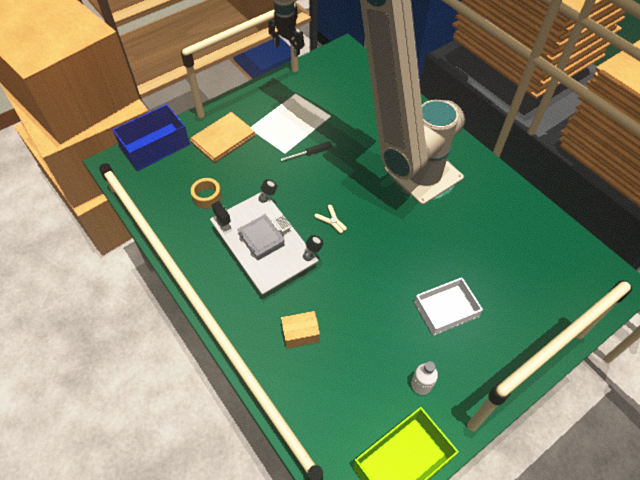

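View pics/wrist0.png

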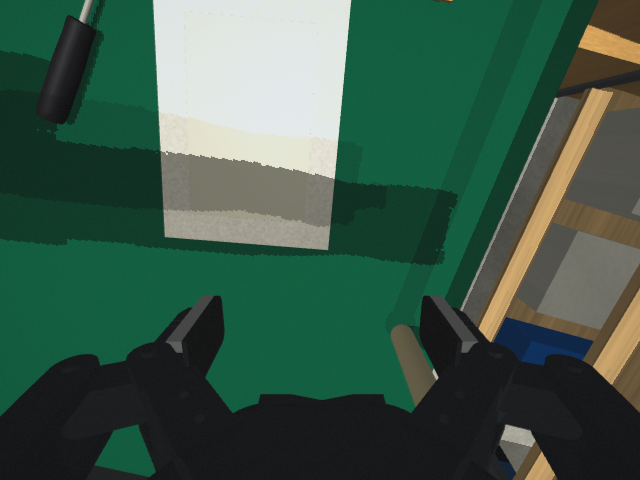

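```bash
cat > h.py <<'E'
import numpy as np,cv2
from scipy.spatial.transform import Rotation as R
from cell import r
def cam(n):
    o=r.observe(); c=r.read_camera(n); K=np.array(c["intrinsics"])
    if n=="wrist":
        M=np.array(c["mount"]); Rt=R.from_euler('xyz',o["tcp_rot"]).as_matrix()
        Rc=Rt@M[:3,:3]; p=o["tcp_pos"]+Rt@M[:3,3]
    else: Rc=R.from_euler('xyz',c["orientation"]).as_matrix(); p=np.array(c["position"])
    return c["pixels"],K,Rc,p
def onplane(cm,uv,z):
    _,K,Rc,p=cm; d=Rc@np.linalg.solve(K,[uv[0],uv[1],1.]); return p+d*(z-p[2])/d[2]
def proj(cm,P):
    _,K,Rc,p=cm; q=K@(Rc.T@(np.array(P)-p)); return q[:2]/q[2]
E
python3 - <<'E'
from h import *
c=cam("top"); im=c[0][120:245,265:425,::-1]
cv2.imwrite("pics/topc.png",cv2.resize(im,None,fx=5,fy=4.8,interpolation=cv2.INTER_CUBIC))
hsv=cv2.cvtColor(c[0],cv2.COLOR_RGB2HSV)
m=((hsv[:,:,1]<60)&(hsv[:,:,2]>110)).astype(np.uint8); m[:120]=0;m[235:]=0;m[:,:265]=0;m[:,425:]=0
m=cv2.morphologyEx(m,cv2.MORPH_CLOSE,np.ones((5,5)))
k=max(cv2.findContours(m,0,2)[0],key=cv2.contourArea)
b=cv2.minAreaRect(k);print(b)
for q in cv2.boxPoints(b): print(q,onplane(c,q,.06).round(4))
s=cam("scene"); im=s[0][160:310,190:350,::-1]
cv2.imwrite("pics/scc.png",cv2.resize(im,None,fx=4,fy=4,interpolation=cv2.INTER_CUBIC))
E
```

```text
((343.8802185058594, 178.7284698486328), (131.033447265625, 83.25382995605469), 1.1017061471939087)
[277.57523 219.08798] [0.5412 0.0932 0.06  ]
[279.176   135.84955] [0.7542 0.0872 0.06  ]
[410.1852  138.36896] [ 0.7428 -0.2466  0.06  ]
[408.58444 221.60739] [ 0.5305 -0.2385  0.06  ]
```

View pics/topc.png

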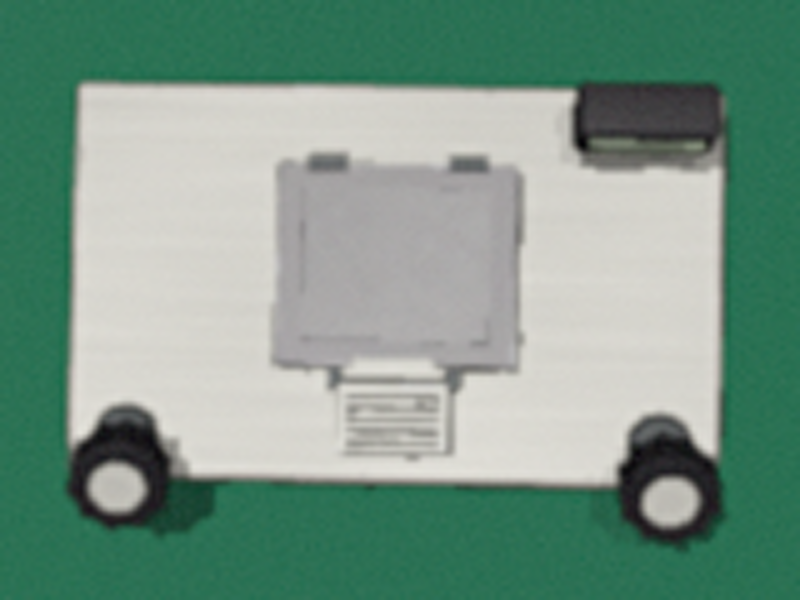

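View pics/scc.png

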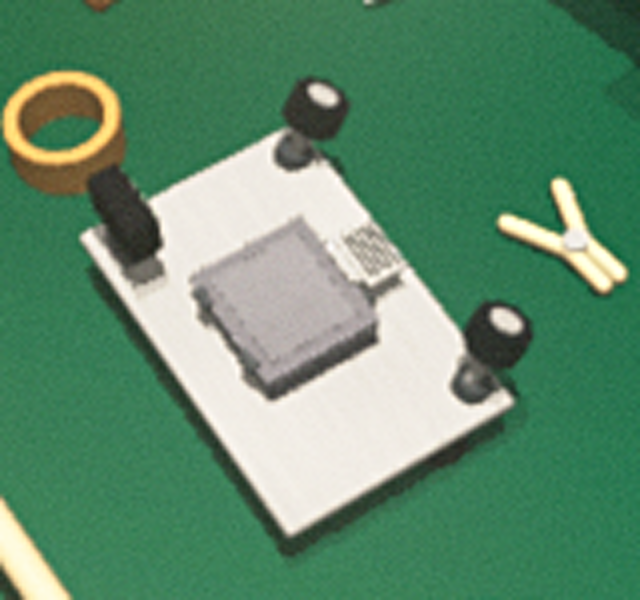

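```bash
python3 - <<'E'
from h import *
T=cam("top");S=cam("scene")
def blob(c,box):
    x0,y0,x1,y1=box; g=c[0][y0:y1,x0:x1].min(2).astype(float)
    return g
def tri(a,b):
    A=[];B=[]
    for c,uv in((T,a),(S,b)):
        d=c[2]@np.linalg.solve(c[1],[*uv,1.]);d/=np.linalg.norm(d);P=np.eye(3)-np.outer(d,d);A.append(P);B.append(P@c[3])
    x=np.linalg.lstsq(np.vstack(A),np.hstack(B),rcond=None)[0]
    return x.round(4),(proj(T,x)-a).round(1),(proj(S,x)-b).round(1)
tp=lambda x,y:(265+x/5-.5,120+y/4.8-.5)
sp=lambda x,y:(190+x/4-.5,160+y/4-.5)
print("L cap",tri(tp(118,487),sp(508,320)))
print("R cap",tri(tp(670,501),sp(322,96)))
# knobs silhouettes
print("pad", onplane(T,tp(397,418),.075), tri(tp(397,418),sp(368,252)))
print("cover front edge", onplane(T,tp(396,368),.093),onplane(T,tp(272,366),.093),onplane(T,tp(518,371),.093))
ce=np.array([onplane(T,tp(*q),.093) for q in((278,163),(521,170),(518,371),(272,366))]);print(ce.round(4),ce.mean(0))
E
```

```text
L cap (array([0.5298, 0.0643, 0.1211]), array([-0.6,  0.8]), array([-0.8, -0. ]))
R cap (array([ 0.5204, -0.205 ,  0.1188]), array([-0.3,  0.4]), array([-0.3, -0. ]))
pad [ 0.56937395 -0.07502036  0.075     ] (array([ 0.5671, -0.0737,  0.0849]), array([-0.4,  0.5]), array([-0.5, -0. ]))
cover front edge [ 0.59362669 -0.07427474  0.093     ] [ 0.59548691 -0.01268731  0.093     ] [ 0.5912628 -0.1347847  0.093    ]
[[ 0.7013 -0.0169  0.093 ]
 [ 0.6959 -0.1379  0.093 ]
 [ 0.5913 -0.1348  0.093 ]
 [ 0.5955 -0.0127  0.093 ]] [ 0.64600339 -0.07558223  0.093     ]
```

```bash
cat >> h.py <<'E'
O=np.array([0.646,-0.0755,0.]); YAW=-0.034
Rs=R.from_euler('z',YAW).as_matrix()
def toolR(tilt,spin=0.):
    # y=approach tilted to rear by tilt, z rear-up; spin about tool y
    s,c=np.sin(tilt),np.cos(tilt)
    y=np.array([s,0,-c]);z=np.array([c,0,s]);x=np.cross(y,z)
    return Rs@np.c_[x,y,z]@R.from_euler('y',spin).as_matrix()
def rel(pos,Rt):
    o=r.observe(); R0=R.from_euler('xyz',o["tcp_rot"]).as_matrix()
    rv=R.from_matrix(R0.T@Rt).as_rotvec(); d=R0.T@(pos-o["tcp_pos"])*1000
    print("now",o["tcp_pos"].round(4),"t",round(o["time"],2),"F",o["contact_force"].round(1)); print("row",rv.round(3).tolist(),d.round(1).tolist()); return rv,d
def loc(p): return Rs.T@(np.array(p)-O)
def wor(p): return O+Rs@np.array(p)
E
python3 - <<'E'
from h import *
Rt=toolR(np.radians(15)); tip=wor([-.073,0,.085])
rel(tip-Rt[:,1]*(.073+.09),Rt)
E
```

```text
now [ 0.1744 -0.6     0.3036] t 0.35 F [ 0.1 -0.4 -0.8]
row [0.26, 0.315, -0.042] [-408.0, 61.4, 489.8]
```

```bash
python3 -m inch '[[[0.26,0.315,-0.042,-408,61.4,489.8,255],[0.26,0.315,-0.042,-408,61.4,489.8,255],[0.26,0.315,-0.042,-408,61.4,489.8,255],[0.26,0.315,-0.042,-408,61.4,489.8,255],[0.26,0.315,-0.042,-408,61.4,489.8,255],[0.26,0.315,-0.042,-408,61.4,489.8,255],[0.26,0.315,-0.042,-408,61.4,489.8,255],[0.26,0.315,-0.042,-408,61.4,489.8,255],[0.26,0.315,-0.042,-408,61.4,489.8,255],[0.26,0.315,-0.042,-408,61.4,489.8,255],[0.26,0.315,-0.042,-408,61.4,489.8,255],[0.26,0.315,-0.042,-408,61.4,489.8,255],[0.26,0.315,-0.042,-408,61.4,489.8,255],[0.26,0.315,-0.042,-408,61.4,489.8,255]]]' 40
python3 - <<'E'
from h import *
Rt=toolR(np.radians(15)); tip=wor([-.073,0,.085])
rel(tip-Rt[:,1]*(.073+.09),Rt)
print(r.observe()["joint_pos"].round(2),r.observe()["opening"])
c=cam("wrist");cv2.imwrite("pics/w1.png",c[0][:,:,::-1])
E
```

```text
time: 2.1
tcp_pos: [0.5303, -0.073, 0.2426]
tcp_rot: [-1.309, -0.0, -1.607]
contact_force: [0.6, 0.0, -0.2]
opening: 0.0001
now [ 0.5303 -0.073   0.2426] t 2.1 F [ 0.6  0.  -0.2]
row [-0.0, -0.002, 0.001] [-1.4, 0.3, 0.5]
[-0.28  0.02 -0.48  0.81  0.06  2.9 ] 5.965225653344417e-05
```

View pics/w1.png

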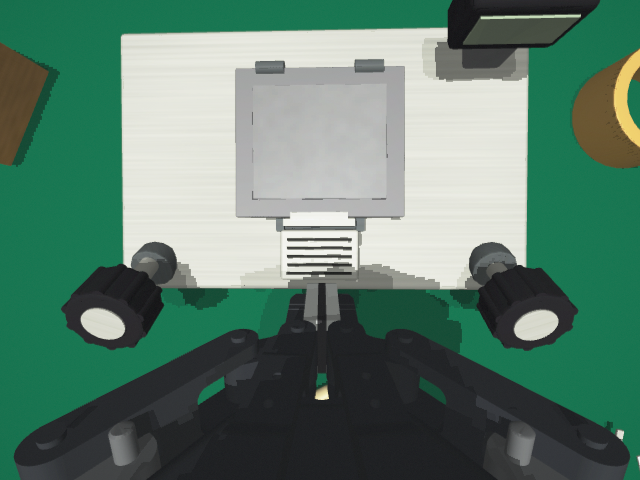

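```bash
python3 - <<'E'
from h import *
c=cam("wrist")
for z in(.075,.08,.085):print(z,[loc(onplane(c,q,z)).round(4)[:2].tolist() for q in((281,232),(358,232),(358,278),(281,278))])
print("cover",[loc(onplane(c,q,.093)).round(4)[:2].tolist() for q in((236,216),(405,216),(405,68),(236,68))])
print("plat",[loc(onplane(c,q,.06)).round(4)[:2].tolist() for q in((122,35),(126,290),(526,290))])
for q in ((103,324),(537,325)):print(loc(onplane(c,q,.12)))
E
```

```text
0.075 [[-0.0625, 0.0305], [-0.0627, -0.0284], [-0.0979, -0.0284], [-0.0978, 0.0307]]
0.08 [[-0.0626, 0.0299], [-0.0628, -0.0279], [-0.0973, -0.0278], [-0.0971, 0.03]]
0.085 [[-0.0626, 0.0293], [-0.0628, -0.0273], [-0.0967, -0.0273], [-0.0965, 0.0294]]
cover [[-0.0513, 0.0602], [-0.0517, -0.0598], [0.0525, -0.0597], [0.0529, 0.0594]]
plat [[0.0961, 0.1591], [-0.109, 0.1585], [-0.11, -0.1664]]
[-0.12088435  0.13785692  0.12      ]
[-0.12234309 -0.13652243  0.12      ]
```

```bash
python3 -m inch '[[[0,0,0,0,40,0,255],[0,0,0,0,70,0,255],[0,0,0,0,80,0,255],[0,0,0,0,80,0,255]]]'
python3 - <<'E'
from h import *
c=cam("wrist");cv2.imwrite("pics/w2.png",c[0][:,:,::-1])
E
```

```text
time: 2.7
tcp_pos: [0.5509, -0.0738, 0.1651]
tcp_rot: [-1.309, 0.0, -1.608]
contact_force: [-0.9, -0.7, -0.3]
opening: -0.0004
```

View pics/w2.png

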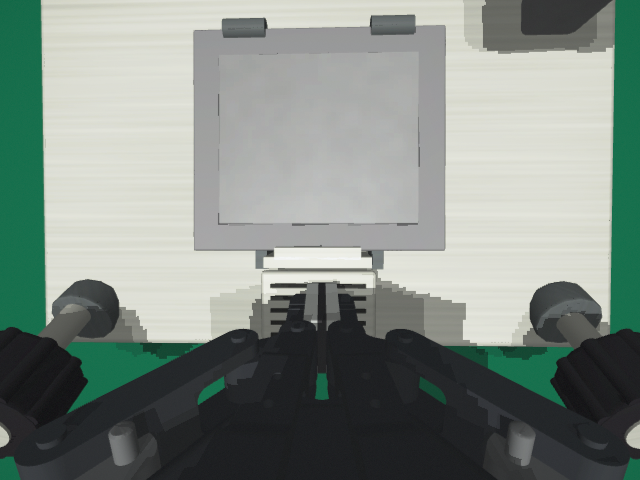

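```bash
python3 -m inch '[[[0,0,0,0,4,0,255],[0,0,0,0,8,0,255],[0,0,0,0,10,0,255],[0,0,0,0,10,0,255]]]'; python3 -m inch '[[[0,0,0,0,2,0,255],[0,0,0,0,3,0,255],[0,0,0,0,3,0,255]]]'
```

```text
time: 3.25
tcp_pos: [0.5514, -0.0743, 0.1581]
tcp_rot: [-1.313, -0.003, -1.609]
contact_force: [-17.1, -0.2, 21.9]
opening: 0.0001
time: 3.62
tcp_pos: [0.5512, -0.0743, 0.1579]
tcp_rot: [-1.314, -0.003, -1.609]
contact_force: [-14.5, 1.6, 20.6]
opening: 0.0004
```

```bash
python3 - <<'E'
from h import *
c=cam("wrist");cv2.imwrite("pics/w3.png",c[0][:,:,::-1])
E
```

```text
(no output)
```

View pics/w3.png

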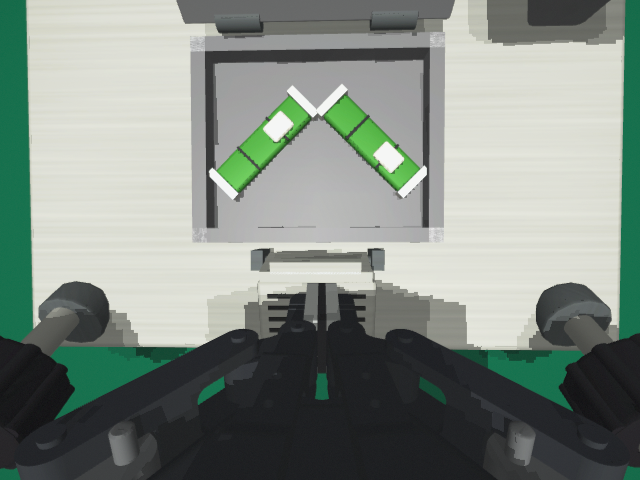

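```bash
python3 -m inch '[[[0,0,0,0,-20,0,255],[0,0,0,0,-80,0,200],[0,0,0,0,-120,0,100],[0,0,0,0,-120,0,0],[0,0,0,0,-120,0,0]]]'
cat >> h.py <<'E'
def bubbles(c,zb=.08,dbg=None):
    hsv=cv2.cvtColor(c[0],cv2.COLOR_RGB2HSV)
    g=((hsv[:,:,0]>50)&(hsv[:,:,0]<70)&(hsv[:,:,1]>150)&(hsv[:,:,2]>60)).astype(np.uint8)
    gb=g.copy()
    # predicted regions
    for nm,sy in(("L",1),("R",-1)):
        vm=wor([0,.027*sy,.08]);ax=Rs@np.array([-.7071,.7071*sy,0]);pe=Rs@np.array([.7071,.7071*sy,0])
        quad=np.array([proj(c,vm+a*ax*.026+b*pe*.007+[0,0,.004]) for a,b in((1,1),(1,-1),(-1,-1),(-1,1))])
        M=np.zeros(g.shape,np.uint8);cv2.fillConvexPoly(M,quad.round().astype(int),1)
        w=(M>0)&(hsv[:,:,1]<70)&(hsv[:,:,2]>150)
        k=(M>0)&(hsv[:,:,2]<80)
        n,l,st,ce=cv2.connectedComponentsWithStats(w.astype(np.uint8))
        i=1+np.argmax(st[1:,4]); p=onplane(c,ce[i],zb)
        print(nm,"bubble px",ce[i].round(1),st[i,4],"along mm",round(1000*float((p-vm)@ax),2),"across",round(1000*float((p-vm)@pe),2))
        n,l,st,ce=cv2.connectedComponentsWithStats(k.astype(np.uint8))
        for j in range(1,n):
            if st[j,4]>8:
                p=onplane(c,ce[j],zb);print("   dark",ce[j].round(1),st[j,4],round(1000*float((p-vm)@ax),2),round(1000*float((p-vm)@pe),2))
E
python3 - <<'E'
from h import *
c=cam("wrist");cv2.imwrite("pics/w4.png",c[0][:,:,::-1])
bubbles(c,.087)
c=cam("top");bubbles(c,.087)
E
```

```text
time: 4.3
tcp_pos: [0.5205, -0.0727, 0.2738]
tcp_rot: [-1.313, -0.004, -1.609]
contact_force: [-1.1, -0.3, -0.5]
opening: 0.0714
L bubble px [295.8 134.4] 185 along mm -10.09 across -0.82
R bubble px [360.5 152.1] 194 along mm 10.29 across -1.09
L bubble px [336.1 172. ] 32 along mm -11.29 across 0.66
R bubble px [357.4 178.7] 34 along mm 10.1 across -0.02
```

View pics/w4.png

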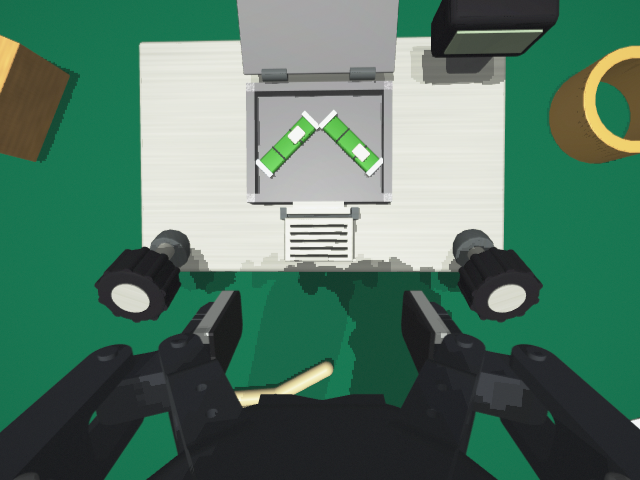

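```bash
python3 - <<'E'
from h import *
W=cam("wrist");T=cam("top");S=cam("scene")
def cap(c,P):
    u,v=proj(c,P).round().astype(int); h=14 if c is not T and c is not S else 5
    h=22 if c is W else 6
    g=c[0][v-h:v+h+1,u-h:u+h+1].min(2)
    n,l,st,ce=cv2.connectedComponentsWithStats((g>130).astype(np.uint8))
    i=min([j for j in range(1,n) if st[j,4]>5],key=lambda j:np.linalg.norm(ce[j]-h)) 
    print("  ",st[i],ce[i]);return ce[i]+[u-h,v-h]
for nm,P in(("L",(.5298,.0643,.1195)),("R",(.5204,-.205,.1195))):
    A=[];B=[];obs=[]
    for c in(W,T,S):
        uv=cap(c,np.array(P));obs.append(uv)
        d=c[2]@np.linalg.solve(c[1],[*uv,1.]);d/=np.linalg.norm(d);Q=(np.eye(3)-np.outer(d,d))/np.linalg.norm(np.array(P)-c[3]);A.append(Q);B.append(Q@c[3])
    x=np.linalg.lstsq(np.vstack(A),np.hstack(B),rcond=None)[0]
    print(nm,x.round(4),loc(x).round(4),[(proj(c,x)-u).round(1).tolist() for c,u in zip((W,T,S),obs)])
    m=x+toolR(np.radians(30))[:,1]*.015; print("mid",m.round(4),loc(m).round(4))
E
```

```text
[  0   8  39  28 823] [19.10935601 21.59781288]
   [ 1  1 11  9 79] [5.88607595 5.15189873]
   [ 3  3  8  6 36] [6.08333333 5.61111111]
L [0.5308 0.0648 0.1225] [-0.1199  0.1363  0.1225] [[0.0, 0.0], [-0.6, 0.1], [-0.5, -0.1]]
mid [0.5383 0.0645 0.1096] [-0.1124  0.1363  0.1096]
   [  7   9  38  28 813] [25.33210332 22.80073801]
   [ 2  2 10  9 77] [6.53246753 6.05194805]
   [ 3  4  8  6 29] [6.27586207 6.27586207]
R [ 0.5201 -0.2053  0.1225] [-0.1215 -0.134   0.1225] [[-0.1, -0.0], [-0.0, 0.2], [-0.7, -0.6]]
mid [ 0.5276 -0.2055  0.1095] [-0.114  -0.134   0.1095]
```

```bash
python3 - <<'E'
from h import *
Rt=toolR(np.radians(30),-1.2); m=np.array([.5383,.0645,.1096])
rel(m-Rt[:,1]*.130,Rt)
E
```

```text
now [ 0.5201 -0.0725  0.2723] t 4.55 F [ 0.   1.6 -0.5]
row [0.239, -1.195, -0.158] [-137.5, 35.0, -62.9]
```

```bash
python3 -m inch '[[[0.239,-1.195,-0.158,-137.5,35,-62.9,0],[0.239,-1.195,-0.158,-137.5,35,-62.9,0],[0.239,-1.195,-0.158,-137.5,35,-62.9,0],[0.239,-1.195,-0.158,-137.5,35,-62.9,0],[0.239,-1.195,-0.158,-137.5,35,-62.9,0],[0.239,-1.195,-0.158,-137.5,35,-62.9,0],[0.239,-1.195,-0.158,-137.5,35,-62.9,0],[0.239,-1.195,-0.158,-137.5,35,-62.9,0],[0.239,-1.195,-0.158,-137.5,35,-62.9,0]]]'
python3 - <<'E'
from h import *
Rt=toolR(np.radians(30),-1.2); m=np.array([.5383,.0645,.1096])
rel(m-Rt[:,1]*.050,Rt);print(r.observe()["joint_pos"].round(2))
c=cam("wrist");cv2.imwrite("pics/w5.png",c[0][:,:,::-1])
print(proj(c,m-Rt[:,1]*.015))
E
```

```text
time: 5.68
tcp_pos: [0.4734, 0.0667, 0.222]
tcp_rot: [-1.364, -0.484, -0.458]
contact_force: [0.4, 0.2, 1.1]
opening: 0.0855
now [0.4734 0.0667 0.222 ] t 5.67 F [0.4 0.2 1.1]
row [0.0, -0.002, -0.0] [0.1, 79.8, 0.0]
[ 0.02 -0.17 -0.79  0.44 -0.03  1.99]
[320.82681715 270.53658607]
```

View pics/w5.png

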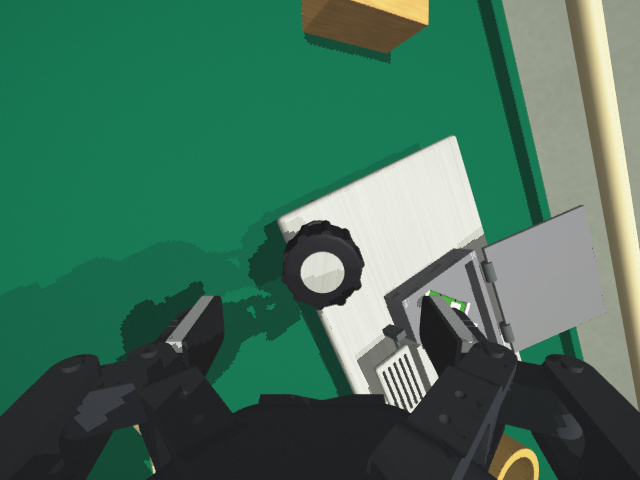

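```bash
python3 -m inch '[[[0,0,0,0,40,0,0],[0,0,0,0,80,0,0],[0,0,0,0,80,0,0],[0,0,0,0,80,0,0]]]' 40; python3 -m inch '[[[0,0,0,0,0,0,255],[0,0,0,0,0,0,255],[0,0,0,0,0,0,255],[0,0,0,0,0,0,255],[0,0,0,0,0,0,255],[0,0,0,0,0,0,255]]]' 40
```

```text
time: 6.22
tcp_pos: [0.5136, 0.0654, 0.1532]
tcp_rot: [-1.364, -0.484, -0.458]
contact_force: [-0.2, 0.5, -0.0]
opening: 0.0856
time: 6.98
tcp_pos: [0.5131, 0.0659, 0.1543]
tcp_rot: [-1.362, -0.485, -0.458]
contact_force: [-6.3, 1.8, 7.2]
opening: 0.0472
```

```bash
python3 -m inch '[[[0,0.15,0,0,0,0,255],[0,0.3,0,0,0,0,255],[0,0.45,0,0,0,0,255],[0,0.6,0,0,0,0,255],[0,0.75,0,0,0,0,255],[0,0.9,0,0,0,0,255],[0,1.0,0,0,0,0,255],[0,1.05,0,0,0,0,255],[0,1.05,0,0,0,0,255],[0,1.05,0,0,0,0,255]]]' 40
python3 - <<'E'
from h import *
c=cam("wrist");cv2.imwrite("pics/w6.png",c[0][:,:,::-1])
try: bubbles(c,.087)
except Exception as e: print(e)
c=cam("top");bubbles(c,.087);cv2.imwrite("pics/t6.png",cv2.resize(c[0][120:245,265:425,::-1],None,fx=5,fy=4.8,interpolation=cv2.INTER_CUBIC))
E
```

```text
time: 8.22
tcp_pos: [0.5142, 0.0642, 0.1552]
tcp_rot: [-1.049, -0.077, -1.48]
contact_force: [7.0, -5.8, -6.8]
opening: 0.0471
L bubble px [522.4 156.1] 324 along mm 4.2 across 0.86
   dark [533.2 150. ] 44 -4.08 -0.29
   dark [510.  167.2] 43 15.36 0.34
R bubble px [624.  182.4] 347 along mm 8.74 across -4.16
   dark [596.6 156.4] 29 -12.16 -5.02
L bubble px [333.4 175.1] 34 along mm -1.04 across -0.14
R bubble px [357.6 178.5] 33 along mm 10.1 across 0.55
```

View pics/w6.png

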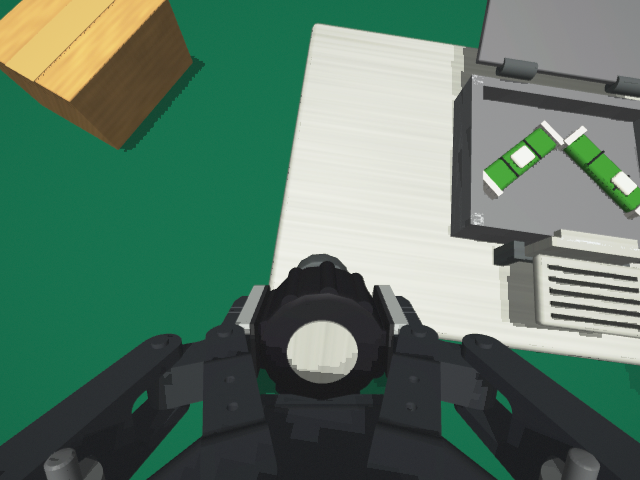

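View pics/t6.png

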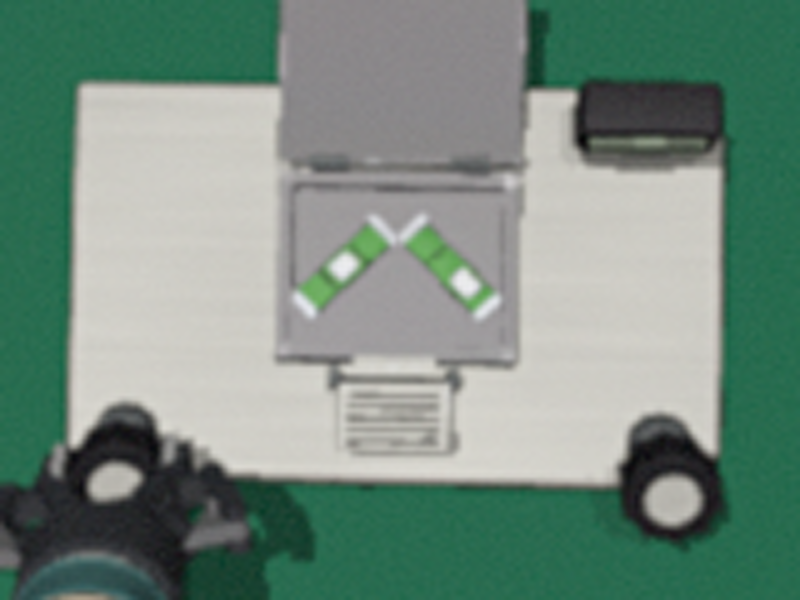

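```bash
python3 -m inch '[[[0,0.07,0,0,0,0,255],[0,0.12,0,0,0,0,255],[0,0.12,0,0,0,0,255],[0,0.12,0,0,0,0,255]]]' 40
python3 -m inch '[[[0,0,0,0,0,0,0],[0,0,0,0,0,0,0],[0,0,0,0,0,0,0],[0,0,0,0,0,0,0],[0,0,0,0,-80,0,0],[0,0,0,0,-80,0,0],[0,0,0,0,-80,0,0]]]' 40
python3 - <<'E'
from h import *
c=cam("wrist");cv2.imwrite("pics/w7.png",c[0][:,:,::-1])
try: bubbles(c,.087)
except Exception as e: print(e)
c=cam("top");bubbles(c,.087)
Rt=toolR(np.radians(30),-.1); m=np.array([.5276,-.2055,.1095])
rel(m-Rt[:,1]*.130,Rt);print(r.observe()["joint_pos"].round(2))
E
```

```text
time: 8.82
tcp_pos: [0.5142, 0.063, 0.1552]
tcp_rot: [-1.043, -0.011, -1.574]
contact_force: [7.1, 9.0, -7.0]
opening: 0.0471
time: 9.7
tcp_pos: [0.4747, 0.0632, 0.2263]
tcp_rot: [-1.039, -0.011, -1.574]
contact_force: [0.2, 0.7, -1.1]
opening: 0.0852
L bubble px [456.3 140.5] 177 along mm 3.92 across -0.02
   dark [464.8 133.8] 19 -5.76 -0.7
   dark [448.6 148.6] 20 13.9 -0.59
R bubble px [530.9 143.6] 307 along mm 4.44 across -0.29
   dark [512.6 133.9] 18 -11.05 -4.14
L bubble px [333.2 175.1] 33 along mm -0.67 across 0.2
R bubble px [357.7 178.4] 35 along mm 10.07 across 0.95
now [0.4738 0.0632 0.224 ] t 9.8 F [ 0.8 -0.3 -0.2]
row [-0.004, -0.067, -0.006] [266.5, -1.0, -11.5]
[ 0.   -0.18 -0.79  0.44 -0.01  3.14]
```

View pics/w7.png

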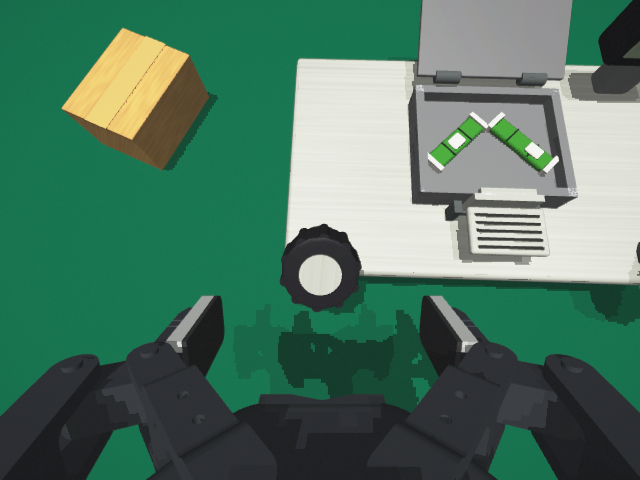

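```bash
python3 -m inch '[[[0,-0.067,0,0,0,0,0],[-0.004,-0.067,-0.006,60,-1,-11.5,0],[-0.004,-0.067,-0.006,120,-1,-11.5,0],[-0.004,-0.067,-0.006,180,-1,-11.5,0],[-0.004,-0.067,-0.006,240,-1,-11.5,0],[-0.004,-0.067,-0.006,266.5,-1,-11.5,0],[-0.004,-0.067,-0.006,266.5,-1,-11.5,0],[-0.004,-0.067,-0.006,266.5,-1,-11.5,0]]]'
python3 - <<'E'
from h import *
print(r.observe()["joint_pos"].round(2))
Rt=toolR(np.radians(30),-.1); m=np.array([.5276,-.2055,.1095])
rel(m-Rt[:,1]*.050,Rt)
c=cam("wrist");cv2.imwrite("pics/w8.png",c[0][:,:,::-1])
print(proj(c,m-Rt[:,1]*.015)); bubbles(c,.087)
E
```

```text
time: 10.8
tcp_pos: [0.462, -0.2023, 0.2205]
tcp_rot: [-1.051, -0.048, -1.518]
contact_force: [0.1, -0.3, -0.1]
opening: 0.0853
[-0.67 -0.09 -0.71  0.52  0.3   2.47]
now [ 0.462  -0.2023  0.2205] t 10.8 F [ 0.1 -0.3 -0.1]
row [0.002, -0.001, -0.002] [1.2, 79.0, 1.5]
[325.14892014 268.44880874]
L bubble px [130.3 100.1] 378 along mm -1.95 across -0.48
   dark [142.8  97.4] 12 -10.62 -4.18
   dark [120.  110.5] 16 8.98 -3.46
   dark [ 99.3 114.2] 9 22.67 3.2
R bubble px [207.8 119.8] 191 along mm 12.72 across -0.03
   dark [192. 103.] 20 -6.89 -0.94
```

View pics/w8.png

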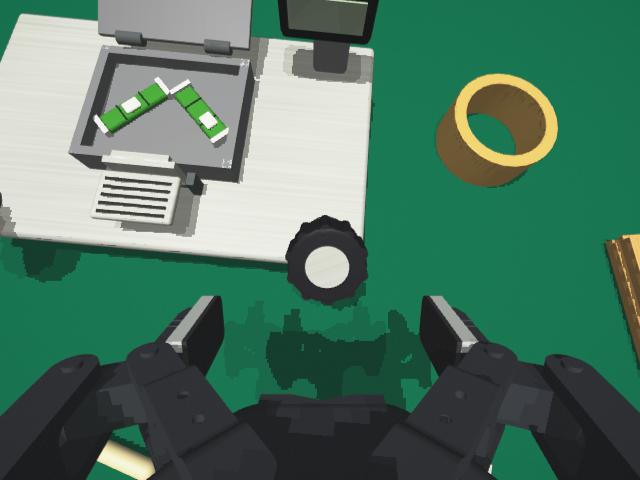

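Cap at about (327,267), as predicted (325,268). Advance and grip.

```bash
python3 -m inch '[[[0,0,0,1.5,20,1.5,0],[0,0,0,1.5,50,1.5,0],[0,0,0,1.5,79,1.5,0],[0,0,0,1.5,79,1.5,0],[0,0,0,1.5,79,1.5,0]]]' 40; python3 -m inch '[[[0,0,0,0,0,0,255],[0,0,0,0,0,0,255],[0,0,0,0,0,0,255],[0,0,0,0,0,0,255],[0,0,0,0,0,0,255],[0,0,0,0,0,0,255]]]' 40
python3 -m inch '[[[0,-0.15,0,0,0,0,255],[0,-0.3,0,0,0,0,255],[0,-0.45,0,0,0,0,255],[0,-0.6,0,0,0,0,255],[0,-0.75,0,0,0,0,255],[0,-0.9,0,0,0,0,255],[0,-1.0,0,0,0,0,255],[0,-1.05,0,0,0,0,255],[0,-1.05,0,0,0,0,255],[0,-1.05,0,0,0,0,255]]]' 40
python3 - <<'E'
from h import *
print(r.observe()["joint_pos"].round(2))
c=cam("wrist");cv2.imwrite("pics/w9.png",c[0][:,:,::-1])
try: bubbles(c,.087)
except Exception as e: print(e)
c=cam("top");bubbles(c,.087);cv2.imwrite("pics/t9.png",cv2.resize(c[0][120:245,265:425,::-1],None,fx=5,fy=4.8,interpolation=cv2.INTER_CUBIC))
E
```

```text
time: 11.48
tcp_pos: [0.5027, -0.2035, 0.1533]
tcp_rot: [-1.051, -0.048, -1.516]
contact_force: [-0.5, -0.7, 1.0]
opening: 0.0859
time: 12.22
tcp_pos: [0.5031, -0.206, 0.1552]
tcp_rot: [-1.05, -0.054, -1.519]
contact_force: [-5.3, -4.8, 5.2]
opening: 0.0472
time: 13.48
tcp_pos: [0.5025, -0.2052, 0.1549]
tcp_rot: [-1.342, -0.474, -0.511]
contact_force: [-2.6, 4.7, 0.5]
opening: 0.0471
[-0.62  0.07 -0.72  0.33  0.28  1.47]
attempt to get argmax of an empty sequence
L bubble px [333.2 175.1] 33 along mm -0.67 across 0.2
R bubble px [354.8 175.8] 33 along mm 0.29 across 0.34
```

View pics/w9.png

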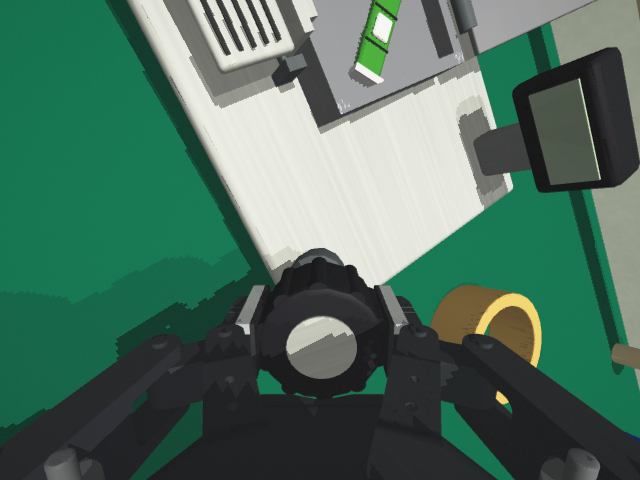

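View pics/t9.png

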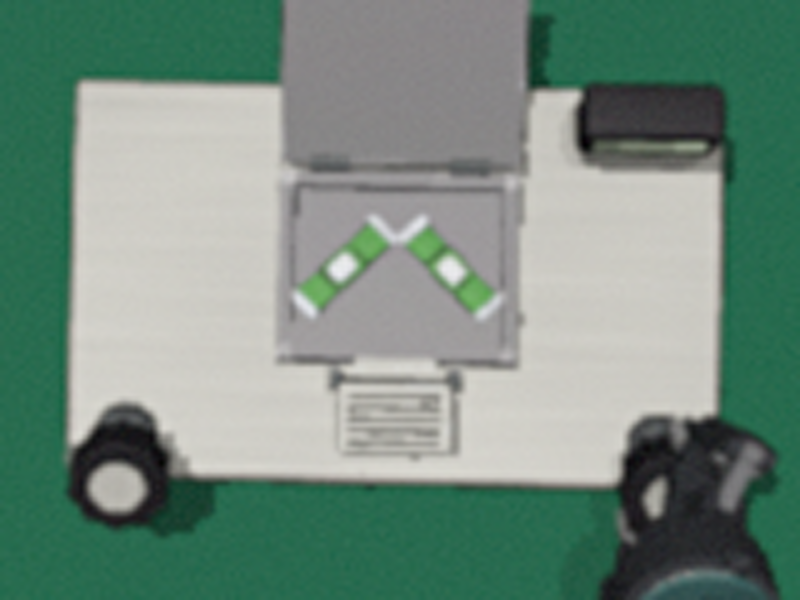

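```bash

python3 -m inch '[[[0,0,0,0,0,0,0],[0,0,0,0,0,0,0],[0,0,0,0,0,0,0],[0,0,0,0,0,0,0],[0,0,0,0,-50,0,0],[0,0,0,0,-100,0,0],[0,0,0,0,-130,0,0],[0,0,0,0,-130,0,0]]]' 40
python3 - <<'E'
from h import *
Rt=toolR(np.radians(15),-.1); tip=wor([-.09,0,.085])
rel(tip-Rt[:,1]*(.20),Rt);print(r.observe()["joint_pos"].round(2))
E
```

```text
time: 14.58
tcp_pos: [0.4384, -0.2039, 0.2707]
tcp_rot: [-1.343, -0.48, -0.511]
contact_force: [0.3, -0.7, 0.3]
opening: 0.0853
now [ 0.4384 -0.2039  0.2707] t 14.57 F [ 0.3 -0.7  0.3]
row [-0.221, 1.044, 0.168] [-3.3, 23.6, 146.9]
[-0.71 -0.19 -0.68  0.66  0.32  1.38]
```

```bash

python3 -m inch '[[[-0.221,1.044,0.168,-3.3,23.6,147,0],[-0.221,1.044,0.168,-3.3,23.6,147,0],[-0.221,1.044,0.168,-3.3,23.6,147,0],[-0.221,1.044,0.168,-3.3,23.6,147,0],[-0.221,1.044,0.168,-3.3,23.6,147,0],[-0.221,1.044,0.168,-3.3,23.6,147,0],[-0.221,1.044,0.168,-3.3,23.6,147,0],[-0.221,1.044,0.168,-3.3,23.6,147,0],[-0.221,1.044,0.168,-3.3,23.6,147,0]]]'
python3 - <<'E'
from h import *
c=cam("wrist");cv2.imwrite("pics/w10.png",c[0][:,:,::-1]);bubbles(c,.087)
cv2.imwrite("pics/w10z.png",cv2.resize(c[0][70:210,220:420,::-1],None,fx=4,fy=4,interpolation=cv2.INTER_CUBIC))
c=cam("top");bubbles(c,.087);cv2.imwrite("pics/t10.png",c[0][:,:,::-1])
E
```

```text
time: 15.7
tcp_pos: [0.5039, -0.0705, 0.2776]
tcp_rot: [-1.311, -0.026, -1.507]
contact_force: [-0.8, -0.4, 0.8]
opening: 0.0853
L bubble px [300.9 123. ] 181 along mm 0.76 across -0.66
R bubble px [365.3 130.1] 180 along mm 0.61 across -1.08
L bubble px [333.1 175. ] 32 along mm -0.67 across 0.41
R bubble px [354.8 175.7] 32 along mm 0.04 across 0.34
```

View pics/w10z.png

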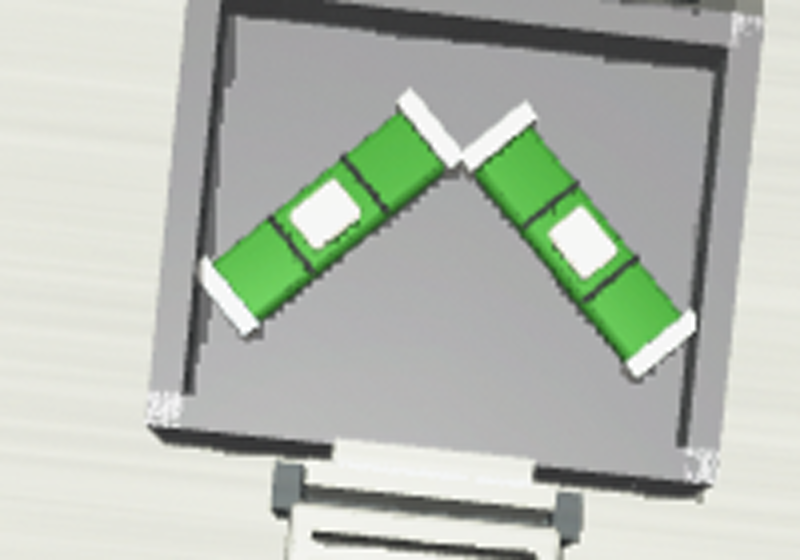

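View pics/t10.png

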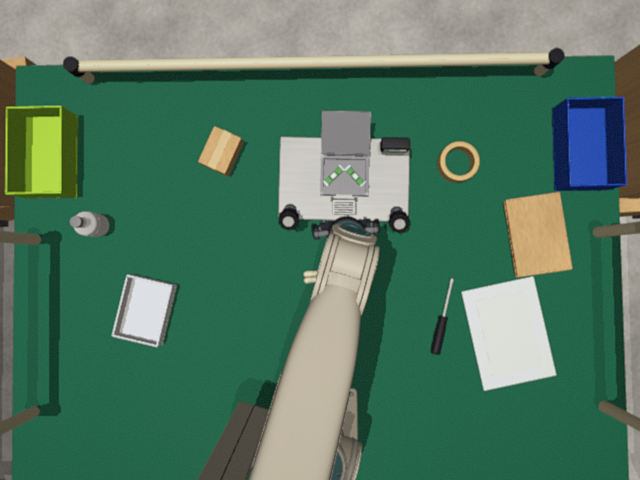

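Both bubbles lie centred between their lines, about 1 mm off at most. The cover is open and lying back, and the bystanders are where they were. The robot is clear, so I am handing in.

```bash
python3 -c "
from cell import r
print(r.observe()['contact_force'].round(1)); print(r.finish_job())"
```

```text
[ 1.  -0.4 -0.3]
the job is handed in; nothing more can be done
None
```

I pressed the latch pad with the closed fingertips and the cover sprang open on its own. I then turned the left screw about 1.1 rad clockwise and the right screw about 1.05 rad anticlockwise. After that I let go, backed off and handed the job in, with the last check at about 16 s; no verdict was reported.

- **Bubbles:** both sit centred between their lines. The left reads +0.8 mm in the wrist camera but −0.7 mm in the top camera, and the right reads +0.6 mm and 0.0 mm. The limit is 3.2 mm, so the small disagreement does not matter.
- **Cover and bench:** in the last top view the cover lies fully back. The bystanders look unmoved by eye, but the clamp is mostly hidden by the arm there. The tool was clear of everything, with a residual force reading of about 1 N.
- **Harder press than needed:** the press ran on to the pad's stop, at about 22 N down and 17 N sideways.
- **Joint 6 limit:** joint 6 read 3.14 rad, the end of its range, at the end of the left-screw turn. I moved it off at once and saw no fault reported.

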